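# Back off the knurled locking ring two turns

### The arm

A 6-joint arm with a two-finger parallel gripper is mounted at the origin on a cart in front of the work surface, level with it; the furniture and walls round the work are solid. World frame = base frame: x ahead of the robot, y to its left, z up, the work surface at z = 0. Lengths are in m, angles in rad, forces in N, time in s.
With the tool pointing down it reaches from about 0.375 to 0.975 m from the base axis. Payload 3.8 kg.
Tool frame: the origin (TCP) lies at the very end of the fingers, on their centre line; the grasp point (between the pads) lies 19 mm behind it; z points along the fingers, y is the line along which they close (so a half turn about z gives the same grasp; the last joint's range is limited). The gripper opens to 85 mm and grips with 20 to 120 N. Pads are 22 mm wide; open, the fingers measure 114 mm over their backs; the gripper's body (76 mm by 85 mm) begins 54 mm behind the grasp point. The pads swing forward as they close: fully open they stand 13 mm farther back than shut.
Start: joints at [1.272, 0.264, 1.604, -0, 1.274, -0.037], TCP at [0.175, 0.652, 0.231] pointing down, gripper open.
Joint ranges: [-2.63, 2.63], [-0.94, 2.18], [0.31, 2.57], [-1.31, 4.45], [0, 2.66], [-2.55, 2.55]. Speed limits (rad/s): [2.57, 2.57, 3.14, 3.14, 3.14, 3.14].

### API

Orientations are given as a rotation vector (axis times angle).
In Python, from workcell import read_state, read_camera, calibration, finish_job gives the robot as it stands.
- The arm moves only by the tool step_arm, never from a script. Its argument "commands" is a list of rows, each an object of numbers: "fingers": the gripper's target within -1 to 1 (shut at 1, half-way at 0, fully open at -1); "dx", "dy", "dz": the shift along the tool's x, y, z in m; "roll": the turn about the tool's z in degrees. In form: [{"fingers": .., "dx": .., "dy": .., "dz": .., "roll": ..}, ...]. A call has 1 to 8 rows; each row is the pose to reach, as a shift and turn from the pose commanded when the call began, along the tool's axes at that moment; what a row does not reach only later rows make up. A row lasts 1/8 s, in which the tool goes at most 62.5 mm and 10.7 degrees, less where a joint would pass 70% of its speed; a pose out of reach is approached as far as the arm can. A call with a gripper value outside its range is refused whole. The fingers move at their own pace and stop on an object; "squeeze" is the grip in N (left out, the last holds). Time passes only in rows, so rows that repeat a pose let the fingers close. It gives the time, the measured TCP pose, the force, the opening and the grip force at its end, in the units of the state.
- read_state(): the state, without advancing time (a new reading comes with each control period).
- read_camera(name): name is "side" or "top"; returns (picture, depth): 420x560x3 uint8, blue, green, red; 420x560 float32, m along the optical axis (not along the pixel's ray), 0 where there is no reading.
- calibration(name): a dict with "intrinsics" (3x3 intrinsics, pixels), "world_to_cam" (4x4, takes a point from world to camera coordinates). Camera axes: x right, y up, looking along -z (the intrinsics and any distortion apply to the point x, -y, -z); pixel columns grow to the right and rows downward; lengths in m; the calibration is good to about 2 mm. A picture is of the moment at which its call begins. calibration takes no time and is no camera call.
- finish_job(): hands the job in; it is judged then, once.
The state is a dict: "time": time; "q": joint angles; "joint_vel": joint speeds; "joint_torque": joint torques, N m; "tool_pos": TCP position; "tcp_rot": TCP orientation; "wrist_force": force on the tool from outside, world axes, zero at the start; "torque": the same for the moment, N m; "width": opening from 0.0 (shut) to 1.0 (fully open); "grip_force": force on a finger pad.
Only numpy, scipy, OpenCV 4.12 (cv2) and the standard library are available. Lean on these libraries where they do the work, as an engineer would, in place of code of your own. Each camera call takes 0.05 s, during which the arm holds its last target. There are 200 camera calls.

### The job

Loosen the knurled locking ring of the taller of the two work supports: push its rim round anticlockwise (seen from above) with a fingertip until the dark line on the ring has come round to the white line on the hub for the second time, and leave it with the two lines in line. Do not turn the shorter support's ring, and leave the loose bush, wooden block and pliers lying where they are.

Things in the scene. Friction and masses are not known exactly. Their poses are not given: they have to be found in the camera images.
- tall: The taller work support, fixed to the bench: round grey foot 104 mm across, neck, knurled locking ring, dark hub in the middle of the ring, thin steel stem (16 mm across, 20 mm pad) that ends 118 mm above the bench. Origin on its axis at bench level, z up. A white line on the hub (5 mm wide, from 9 to 24 mm from the axis) points along the support's own -x.
- tall_ring_top (a point): Point fixed to the taller support, on the ring's axis, level with the ring's upper face (90 mm above the bench). The ring is 100 mm across (too wide to grip) and 18 mm thick; its side and the outer 14 mm of its upper face are knurled; the hub inside it is 49 mm across and stands 2 mm above it. The stem and its pad rise 28 mm above this point. The ring sits on a spring washer: pressed down it gives up to 4 mm, at about 2.5 N per mm, then is solid.
- tall_line (a point): Point on the dark radial line (5 mm wide) on the upper face of the taller support's ring, 46 mm from the axis; it goes round with the ring. The line also runs down the ring's side, as a plain strip in the knurling.
- short: The shorter work support, fixed to the bench: round grey foot 104 mm across, neck, knurled locking ring, dark hub in the middle of the ring, thin steel stem (16 mm across, 20 mm pad) that ends 88 mm above the bench. Origin on its axis at bench level, z up. A white line on the hub (5 mm wide, from 9 to 24 mm from the axis) points along the support's own -x.
- short_ring_top (a point): Point fixed to the shorter support, on the ring's axis, level with the ring's upper face (60 mm above the bench). The ring is 100 mm across (too wide to grip) and 18 mm thick; its side and the outer 14 mm of its upper face are knurled; the hub inside it is 49 mm across and stands 2 mm above it. The stem and its pad rise 28 mm above this point. The ring sits on a spring washer: pressed down it gives up to 4 mm, at about 2.5 N per mm, then is solid.
- short_line (a point): Point on the dark radial line (5 mm wide) on the upper face of the shorter support's ring, 46 mm from the axis; it goes round with the ring. The line also runs down the ring's side, as a plain strip in the knurling.
- tall_ring (a joint): Angle of the taller support's locking ring, rad, growing anticlockwise seen from above (loosening); not wrapped. The ring's dark line meets the hub's white line at 0, 6.28 and 12.57; it starts 0.5 to 2.2. Tight stop at 0, no stop before 19. Turning it takes about 0.05 N m and it stays where it is left.
- bush: Loose bronze bush, 58 mm across, 20 mm high, standing between the supports; origin at the centre of its underside.
- block: Loose beech block 60x110x38 mm behind the supports; origin at the centre of its underside.
- nippers: Loose red-handled pliers, 61x162x14 mm, lying to the right of the supports; origin at the centre of its underside.
There are look-alikes about, which are no part of the job. Leave any green look-alike of the tall alone.

How it is judged:
By the outcome, as a careful person would: the job done as asked, in the order asked, and still so for the second after the job is handed in, with the robot touching nothing.
It also fails if it takes over 51 s, if anything falls off the work surface, if the arm or the gripper's body presses on something with over 40 N, if the wrist force passes 120 N, or if a joint passes its speed limit or range.

## Working session

There is one attempt and no reset: what is moved stays moved. The work goes in short steps, Python scripts to look and compute and a tool call to move; the robot and the scene stay as the last step left them, time stands still between calls to the robot, and variables do not carry over. Pictures are saved under pics/ and viewed, at most 10 in all, crops included, and the job is handed in when it is done.

Besides the shell and the picture viewer there is one more tool, called after "Emit:" as name([rows], argument=value, ...), one row to a line, values as JSON. step_arm: Moves the arm, as the interface text tells. Its arguments: {"type":"object","properties":{"commands":{"type":"array","items":{"type":"object","properties":{"fingers":{"type":"number"},"dx":{"type":"number"},"dy":{"type":"number"},"dz":{"type":"number"},"roll":{"type":"number"}}}},"squeeze":{"type":"number"}},"required":["commands"]}

```bash
mkdir -p pics; ls; python3 - <<'E'
from workcell import *
import cv2,numpy as np
s=read_state();print({k:np.round(v,3).tolist() for k,v in s.items()})
for n in("top","side"):
    p,d=read_camera(n);cv2.imwrite(f"pics/{n}0.png",p);np.save(f"pics/{n}0.npy",d)
    c=calibration(n);print(n,{k:np.round(v,3).tolist() for k,v in c.items()})
E
```

```text
pics
{'time': 0.0, 'q': [1.272, 0.265, 1.605, -0.0, 1.274, -0.037], 'joint_vel': [-0.0, 0.0, 0.001, 0.0, -0.0, -0.001], 'joint_torque': [0.001, -51.513, -36.732, 0.0, 0.013, 0.0], 'tool_pos': [0.175, 0.651, 0.23], 'tcp_rot': [-0.41, -3.114, 0.003], 'wrist_force': [-0.582, 0.339, -0.452], 'torque': [-0.005, 0.012, 0.028], 'grip_force': 0.0, 'width': 1.001}
top {'intrinsics': [[483.07, 0.0, 280.795], [0.0, 483.07, 213.416], [0.0, 0.0, 1.0]], 'world_to_cam': [[0.009, -1.0, -0.003, -0.036], [0.987, 0.008, 0.163, -0.563], [-0.163, -0.004, 0.987, -1.017], [0.0, 0.0, 0.0, 1.0]]}
side {'intrinsics': [[382.798, 0.0, 275.257], [0.0, 382.798, 212.171], [0.0, 0.0, 1.0]], 'world_to_cam': [[-0.919, -0.394, 0.012, 0.496], [0.21, -0.464, 0.861, -0.223], [-0.334, 0.793, 0.509, -0.658], [0.0, 0.0, 0.0, 1.0]]}
```

View pics/top0.png

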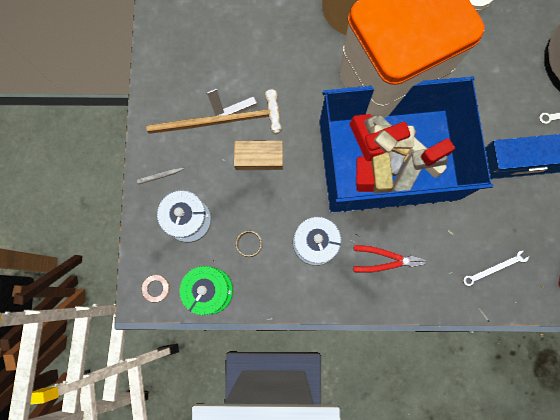

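View pics/side0.png

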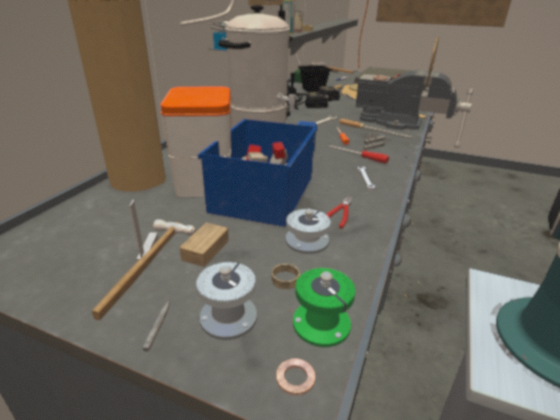

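```bash
cat > h.py <<'E'
from workcell import *
import cv2,numpy as np
C={n:calibration(n) for n in("top","side")}
def world(n,d):
    K=C[n]["intrinsics"];v,u=np.mgrid[:420,:560]
    p=np.stack([(u-K[0][2])/K[0][0]*d,-(v-K[1][2])/K[1][1]*d,-d,np.ones_like(d)],-1)
    return (p@np.linalg.inv(C[n]["world_to_cam"]).T)[...,:3]
def proj(n,P):
    P=np.asarray(P,float);K=C[n]["intrinsics"]
    q=np.concatenate([P,np.ones(P.shape[:-1]+(1,))],-1)@np.asarray(C[n]["world_to_cam"]).T
    return np.stack([K[0][0]*q[...,0]/-q[...,2]+K[0][2],K[1][1]*-q[...,1]/-q[...,2]+K[1][2]],-1)
def rect(n,img,c,z,half=.06,s=6000.):
    """metric view from above on plane z: up=+x, left=+y"""
    N=int(2*half*s);g=(np.arange(N)+.5)/s-half
    X,Y=np.meshgrid(c[0]-g,c[1]-g,indexing="ij")
    m=proj(n,np.stack([X,Y,np.full_like(X,z)],-1)).astype(np.float32)
    return cv2.remap(img,m[...,0],m[...,1],cv2.INTER_CUBIC)
E
python3 - <<'E'
from h import *
from scipy.optimize import least_squares
p=cv2.imread("pics/top0.png");d=np.load("pics/top0.npy");W=world("top",d)
ps=cv2.imread("pics/side0.png");Ws=world("side",np.load("pics/side0.npy"))
print("table z",np.median(W[280:310,300:400,2]))
for nm,(u,v),z in(("tall",(180,213),.09),("short",(317,240),.06),("green",(205,290),.09)):
    w=W[v-45:v+46,u-45:u+46].reshape(-1,3)
    for lo,hi in((z-.006,z+.006),(z+.02,z+.035)):
        k=w[(w[:,2]>lo)&(w[:,2]<hi)]
        (cx,cy),r=cv2.minEnclosingCircle(k[:,:2].astype(np.float32)) 
        print(nm,len(k),np.median(k,0).round(4),"enc",round(cx,4),round(cy,4),round(r,4))
for nm,u,v in(("bush",248,243),("block",258,155),("copper",155,289)):
    w=W[v-25:v+26,u-28:u+29].reshape(-1,3);k=w[w[:,2]>.006];print(nm,k.min(0).round(3),k.max(0).round(3))
w=W[235:280,345:430].reshape(-1,3);k=w[w[:,2]>.006];print("nip",k.min(0).round(3),k.max(0).round(3))
E
```

```text
table z -0.0005462288446039798
tall 1633 [0.5527 0.1797 0.089 ] enc 0.5548 0.181 0.0505
tall 66 [0.5547 0.1805 0.1141] enc 0.5545 0.1809 0.0099
short 1613 [ 0.505  -0.1098  0.0594] enc 0.5285 -0.1389 0.0878
short 108 [ 0.5092 -0.1144  0.0857] enc 0.5386 -0.1539 0.065
green 1754 [0.3944 0.1261 0.0892] enc 0.3946 0.1274 0.0504
green 73 [0.3947 0.1265 0.1147] enc 0.3946 0.127 0.0097
bush [ 0.39  -0.036  0.007] [0.527 0.069 1.095]
block [ 0.39  -0.036  0.006] [0.765 0.077 1.095]
copper [ 0.368 -0.036  0.006] [0.45  0.277 1.095]
nip [ 0.39  -0.354  0.006] [ 0.52  -0.036  1.095]
```

```bash
python3 - <<'E'
from h import *
p=cv2.imread("pics/top0.png");ps=cv2.imread("pics/side0.png")
Ws=world("side",np.load("pics/side0.npy"))
w=Ws[250:330,185:270].reshape(-1,3);k=w[(w[:,2]>.11)&(w[:,2]<.125)];print(len(k),k.min(0),k.max(0))
k=w[(w[:,2]>.086)&(w[:,2]<.094)];print(len(k),k.min(0),k.max(0))
c=(.5547,.181)
a=rect("top",p,c,.09,.06,3300);b=rect("side",ps,c,.09,.06,3300)
cv2.imwrite("pics/r0.png",np.hstack([a,b]))
E
```

```text
68 [0.54450203 0.17628905 0.11000566] [0.56206506 0.19259142 0.11700516]
1639 [0.50482375 0.13306982 0.08602416] [0.60339383 0.23296055 0.0934532 ]
```

View pics/r0.png

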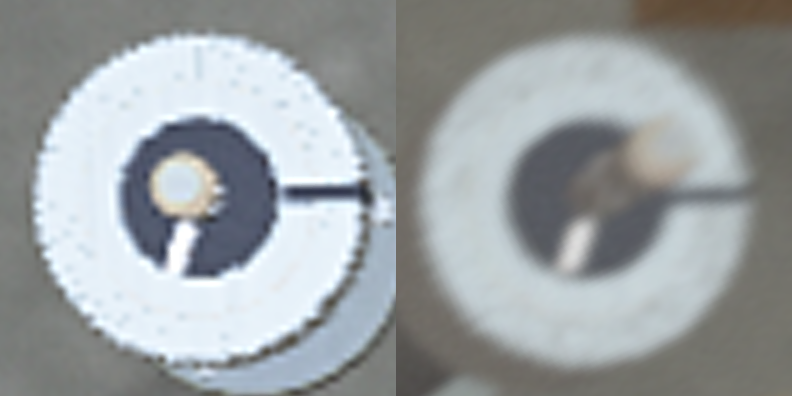

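```bash
python3 - <<'E'
from h import *
W=world("top",np.load("pics/top0.npy"));k=W.reshape(-1,3);k=k[np.isfinite(k).all(1)&(k[:,2]<.9)]
for x in np.arange(.1,.8,.1):
    print(round(x,1),[round(float(k[m][:,2].max()),2) if (m:=(abs(k[:,0]-x)<.05)&(abs(k[:,1]-y)<.05)).any() else None for y in np.arange(.7,-.3,-.1)])
Ws=world("side",np.load("pics/side0.npy"))
s=read_state();R=cv2.Rodrigues(np.array(s["tcp_rot"]))[0];print(R.round(3), s["time"])
# line angles
p=cv2.imread("pics/top0.png");g=cv2.cvtColor(p,cv2.COLOR_BGR2GRAY)
c=np.array([.5547,.181]);t=np.radians(np.arange(0,360,1))
for z,r0,r1,sg in((.09,.03,.048,-1),(.092,.013,.022,1)):
    r=np.linspace(r0,r1,20);P=np.stack([c[0]+r[:,None]*np.cos(t),c[1]+r[:,None]*np.sin(t),np.full((20,360),z)],-1)
    m=proj("top",P).astype(np.float32);v=sg*cv2.remap(g,m[...,0],m[...,1],1).astype(float).mean(0)
    w=np.clip(v-np.median(v)-.5*(v.max()-np.median(v)),0,None)
    print(z,np.degrees(np.angle((w*np.exp(1j*t)).sum())),(w>0).sum())
E
```

```text
0.1 [-0.22, -0.21, -0.46, -0.69, -0.86, 0.0, 0.0, 0.0, 0.0, 0.01]
0.2 [-0.22, -0.21, -0.59, -0.7, -0.86, -0.77, -0.77, -0.77, -0.77, -0.77]
0.3 [-0.11, -0.07, -0.48, None, 0.0, 0.0, 0.09, 0.01, 0.0, 0.01]
0.4 [-0.87, -0.87, None, None, 0.01, 0.09, 0.12, 0.01, 0.01, 0.02]
0.5 [-0.87, -0.87, None, None, 0.01, 0.12, 0.09, 0.02, 0.09, 0.06]
0.6 [-0.87, -0.87, None, None, 0.01, 0.12, 0.09, 0.01, 0.17, 0.17]
0.7 [-0.86, -0.87, None, None, 0.02, 0.01, 0.04, 0.04, 0.17, 0.14]
[[-0.966  0.259 -0.001]
 [ 0.259  0.966 -0.002]
 [ 0.    -0.002 -1.   ]] 0.1
0.09 -87.47069032368103 6
0.092 162.32461690723596 20
```

Emit:
step_arm([
  {"fingers": 1,"dx": 0,"dy": 0,"dz": 0,"roll": -7.5},
  {"fingers": 1,"dx": 0,"dy": 0,"dz": 0,"roll": -15},
], squeeze=20)

```text
time: 0.35
tool_pos: [0.1746, 0.6516, 0.2305]
tcp_rot: [0.007, -3.141, 0.002]
wrist_force: [-0.7, -0.4, -0.5]
width: 0.603
grip_force: 0.0
```

Emit:
step_arm([
  {"fingers": 1,"dx": -0.053,"dy": -0.059,"dz": 0,"roll": 0},
  {"fingers": 1,"dx": -0.09,"dy": -0.1,"dz": 0,"roll": 0},
  {"fingers": 1,"dx": -0.127,"dy": -0.141,"dz": 0,"roll": 0},
  {"fingers": 1,"dx": -0.165,"dy": -0.183,"dz": 0.01,"roll": 0},
  {"fingers": 1,"dx": -0.2,"dy": -0.222,"dz": 0.01,"roll": 0},
  {"fingers": 1,"dx": -0.24,"dy": -0.267,"dz": 0.02,"roll": 0},
  {"fingers": 1,"dx": -0.28,"dy": -0.311,"dz": 0.03,"roll": 0},
  {"fingers": 1,"dx": -0.32,"dy": -0.355,"dz": 0.03,"roll": 0},
])

```text
time: 1.35
tool_pos: [0.4948, 0.2949, 0.1997]
tcp_rot: [0.0, -3.139, 0.002]
wrist_force: [1.0, -0.2, -0.1]
width: 0.005
grip_force: 0.0
```

Emit:
step_arm([
  {"fingers": 1,"dx": -0.035,"dy": -0.039,"dz": 0,"roll": 0},
  {"fingers": 1,"dx": -0.07,"dy": -0.078,"dz": 0,"roll": 0},
  {"fingers": 1,"dx": -0.104,"dy": -0.116,"dz": 0.02,"roll": 0},
  {"fingers": 1,"dx": -0.104,"dy": -0.116,"dz": 0.06,"roll": 0},
  {"fingers": 1,"dx": -0.104,"dy": -0.116,"dz": 0.08,"roll": 0},
  {"fingers": 1,"dx": -0.104,"dy": -0.116,"dz": 0.08,"roll": 0},
])

```text
time: 2.1
tool_pos: [0.5964, 0.1809, 0.1187]
tcp_rot: [0.001, -3.136, 0.002]
wrist_force: [-0.9, -0.5, 1.2]
width: -0.001
grip_force: 0.0
```

Emit:
step_arm([
  {"fingers": 1,"dx": 0,"dy": 0,"dz": 0.015,"roll": 0},
  {"fingers": 1,"dx": 0,"dy": 0,"dz": 0.026,"roll": 0},
  {"fingers": 1,"dx": 0,"dy": 0,"dz": 0.03,"roll": 0},
  {"fingers": 1,"dx": 0,"dy": 0,"dz": 0.03,"roll": 0},
])

```text
time: 2.6
tool_pos: [0.5985, 0.1812, 0.0911]
tcp_rot: [0.0, -3.141, 0.0]
wrist_force: [-0.2, 0.1, -0.3]
width: -0.001
grip_force: 0.0
```

Emit:
step_arm([
  {"fingers": 1,"dx": 0,"dy": 0,"dz": 0.002,"roll": 0},
  {"fingers": 1,"dx": 0,"dy": 0,"dz": 0.004,"roll": 0},
  {"fingers": 1,"dx": 0,"dy": 0,"dz": 0.004,"roll": 0},
])

```text
time: 2.98
tool_pos: [0.5994, 0.1812, 0.0882]
tcp_rot: [0.0, 3.14, 0.001]
wrist_force: [-0.3, -0.6, 4.3]
width: -0.003
grip_force: 2.1
```

Emit:
step_arm([
  {"fingers": 1,"dx": 0.0015,"dy": 0.0114,"dz": 0.001,"roll": 0},
  {"fingers": 1,"dx": 0.0059,"dy": 0.022,"dz": 0.001,"roll": 0},
  {"fingers": 1,"dx": 0.0129,"dy": 0.0311,"dz": 0.001,"roll": 0},
  {"fingers": 1,"dx": 0.022,"dy": 0.0381,"dz": 0.001,"roll": 0},
  {"fingers": 1,"dx": 0.0326,"dy": 0.0425,"dz": 0.001,"roll": 0},
  {"fingers": 1,"dx": 0.044,"dy": 0.044,"dz": 0.001,"roll": 0},
  {"fingers": 1,"dx": 0.0554,"dy": 0.0425,"dz": 0.001,"roll": 0},
  {"fingers": 1,"dx": 0.066,"dy": 0.0381,"dz": 0.001,"roll": 0},
])

```text
time: 3.98
tool_pos: [0.5342, 0.2205, 0.0878]
tcp_rot: [-0.001, 3.137, 0.003]
wrist_force: [1.7, 0.1, 5.2]
width: 0.001
grip_force: 2.5
```

```bash
python3 - <<'E'
from h import *
p,_=read_camera("top");ps,_=read_camera("side")
print(read_state()["tool_pos"],read_state()["wrist_force"])
c=(.5547,.181)
cv2.imwrite("pics/r1.png",np.hstack([rect("top",p,c,.087,.06,3300),rect("side",ps,c,.087,.06,3300)]))
E
```

```text
[0.53281448 0.21984143 0.0873768 ] [-1.47142528 -0.31552452  6.06412055]
```

View pics/r1.png

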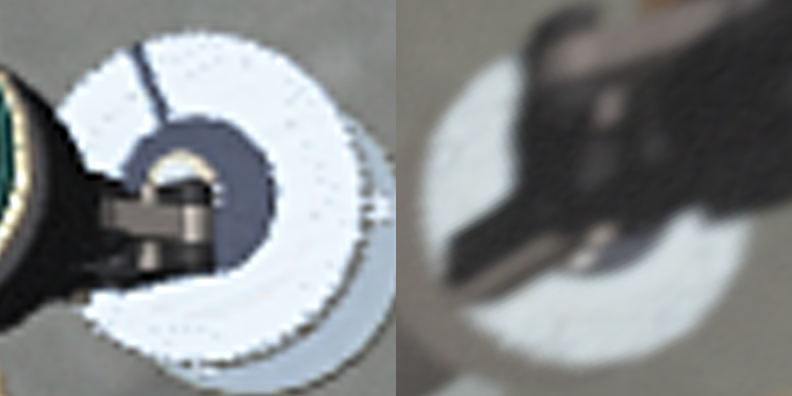

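Emit:
step_arm([
  {"fingers": 1,"dx": 0.0091,"dy": -0.007,"dz": 0,"roll": 0},
  {"fingers": 1,"dx": 0.0161,"dy": -0.0161,"dz": 0,"roll": 0},
  {"fingers": 1,"dx": 0.0205,"dy": -0.0267,"dz": 0,"roll": 0},
  {"fingers": 1,"dx": 0.022,"dy": -0.0381,"dz": 0,"roll": 0},
  {"fingers": 1,"dx": 0.0205,"dy": -0.0495,"dz": 0,"roll": 0},
  {"fingers": 1,"dx": 0.0161,"dy": -0.0601,"dz": 0,"roll": 0},
  {"fingers": 1,"dx": 0.0091,"dy": -0.0692,"dz": 0,"roll": 0},
  {"fingers": 1,"dx": 0,"dy": -0.0762,"dz": 0,"roll": 0},
])

```text
time: 5.08
tool_pos: [0.5329, 0.1437, 0.0871]
tcp_rot: [0.0, 3.141, 0.002]
wrist_force: [-1.8, 2.5, 5.5]
width: -0.001
grip_force: 3.2
```

Emit:
step_arm([
  {"fingers": 1,"dx": -0.0106,"dy": -0.0044,"dz": 0,"roll": 0},
  {"fingers": 1,"dx": -0.022,"dy": -0.0059,"dz": 0,"roll": 0},
  {"fingers": 1,"dx": -0.0334,"dy": -0.0044,"dz": 0,"roll": 0},
  {"fingers": 1,"dx": -0.044,"dy": 0,"dz": 0,"roll": 0},
  {"fingers": 1,"dx": -0.0531,"dy": 0.007,"dz": 0,"roll": 0},
  {"fingers": 1,"dx": -0.0601,"dy": 0.0161,"dz": 0,"roll": 0},
  {"fingers": 1,"dx": -0.0645,"dy": 0.0267,"dz": 0,"roll": 0},
  {"fingers": 1,"dx": -0.066,"dy": 0.0381,"dz": 0,"roll": 0},
])

```text
time: 6.08
tool_pos: [0.5999, 0.1813, 0.0874]
tcp_rot: [-0.0, 3.139, -0.001]
wrist_force: [-0.7, -1.4, 5.7]
width: -0.001
grip_force: 3.0
```

```bash
python3 - <<'E'
from h import *
p,_=read_camera("top")
print(read_state()["tool_pos"],read_state()["wrist_force"])
cv2.imwrite("pics/r2.png",rect("top",p,(.5547,.181),.087,.06,3300))
E
```

```text
[0.59996247 0.18279371 0.08740963] [ 0.08175257 -0.94902591  6.84862181]
```

View pics/r2.png

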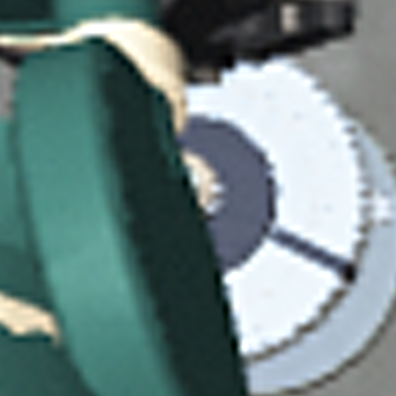

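Emit:
step_arm([
  {"fingers": 1,"dx": 0.0015,"dy": 0.0114,"dz": 0,"roll": 0},
  {"fingers": 1,"dx": 0.0059,"dy": 0.022,"dz": 0,"roll": 0},
  {"fingers": 1,"dx": 0.0129,"dy": 0.0311,"dz": 0,"roll": 0},
  {"fingers": 1,"dx": 0.022,"dy": 0.0381,"dz": 0,"roll": 0},
  {"fingers": 1,"dx": 0.0326,"dy": 0.0425,"dz": 0,"roll": 0},
  {"fingers": 1,"dx": 0.044,"dy": 0.044,"dz": 0,"roll": 0},
  {"fingers": 1,"dx": 0.0554,"dy": 0.0425,"dz": 0,"roll": 0},
  {"fingers": 1,"dx": 0.066,"dy": 0.0381,"dz": 0,"roll": 0},
])

```text
time: 7.12
tool_pos: [0.5341, 0.2204, 0.0877]
tcp_rot: [-0.001, 3.138, 0.003]
wrist_force: [2.4, 0.0, 6.0]
width: 0.003
grip_force: 2.5
```

Emit:
step_arm([
  {"fingers": 1,"dx": 0.0091,"dy": -0.007,"dz": 0,"roll": 0},
  {"fingers": 1,"dx": 0.0161,"dy": -0.0161,"dz": 0,"roll": 0},
  {"fingers": 1,"dx": 0.0205,"dy": -0.0267,"dz": 0,"roll": 0},
  {"fingers": 1,"dx": 0.022,"dy": -0.0381,"dz": 0,"roll": 0},
  {"fingers": 1,"dx": 0.0205,"dy": -0.0495,"dz": 0,"roll": 0},
  {"fingers": 1,"dx": 0.0161,"dy": -0.0601,"dz": 0,"roll": 0},
  {"fingers": 1,"dx": 0.0091,"dy": -0.0692,"dz": 0,"roll": 0},
  {"fingers": 1,"dx": 0,"dy": -0.0762,"dz": 0,"roll": 0},
])

```text
time: 8.12
tool_pos: [0.5329, 0.1436, 0.0871]
tcp_rot: [0.0, 3.141, 0.002]
wrist_force: [-1.1, 1.8, 6.3]
width: 0.001
grip_force: 3.2
```

```bash
python3 - <<'E'
from h import *
p,_=read_camera("top");ps,_=read_camera("side")
print(read_state()["tool_pos"],read_state()["wrist_force"])
c=(.5547,.181)
cv2.imwrite("pics/r3.png",np.hstack([rect("top",p,c,.087,.06,3300),rect("side",ps,c,.087,.06,3300)]))
E
```

```text
[0.5340476  0.14300303 0.08728696] [ 0.47915646 -1.3405865   5.81084715]
```

View pics/r3.png

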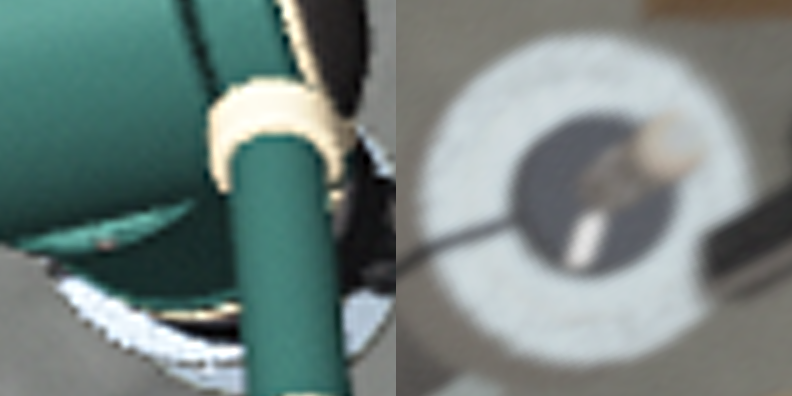

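Emit:
step_arm([
  {"fingers": 1,"dx": -0.0106,"dy": -0.0044,"dz": 0,"roll": 0},
  {"fingers": 1,"dx": -0.022,"dy": -0.0059,"dz": 0,"roll": 0},
  {"fingers": 1,"dx": -0.0334,"dy": -0.0044,"dz": 0,"roll": 0},
  {"fingers": 1,"dx": -0.0385,"dy": -0.0027,"dz": 0,"roll": 0},
  {"fingers": 1,"dx": -0.0385,"dy": -0.0027,"dz": 0,"roll": 0},
])

```text
time: 8.85
tool_pos: [0.5723, 0.1407, 0.0872]
tcp_rot: [-0.0, 3.14, 0.0]
wrist_force: [-0.6, -0.8, 6.4]
width: -0.002
grip_force: 3.1
```

```bash
cat >> h.py <<'E'
def ang(n,img,z,r0,r1,sg,lo,hi,c=(.5547,.181)):
    g=cv2.cvtColor(img,cv2.COLOR_BGR2GRAY);t=np.radians(np.arange(lo,hi,.5));r=np.linspace(r0,r1,20)
    P=np.stack([c[0]+r[:,None]*np.cos(t),c[1]+r[:,None]*np.sin(t),np.full((20,len(t)),z)],-1)
    m=proj(n,P).astype(np.float32);v=sg*cv2.remap(g,m[...,0],m[...,1],1).astype(float).mean(0)
    b=np.median(v);w=np.clip(v-b-.4*(v.max()-b),0,None)
    return np.degrees((w*t).sum()/w.sum()),v.max()-b,(w>0).sum()/2
E
python3 - <<'E'
from h import *
p,_=read_camera("top");ps,_=read_camera("side")
print(ang("side",ps,.088,.03,.047,-1,130,195),ang("side",ps,.092,.013,.022,1,130,195))
c=(.5547,.181)
cv2.imwrite("pics/r4.png",np.hstack([rect("top",p,c,.088,.06,3300),rect("side",ps,c,.088,.06,3300)]))
E
```

```text
(np.float64(149.55518871264692), np.float64(80.70000000000002), np.float64(9.5)) (np.float64(154.86281719401805), np.float64(85.625), np.float64(22.5))
```

View pics/r4.png

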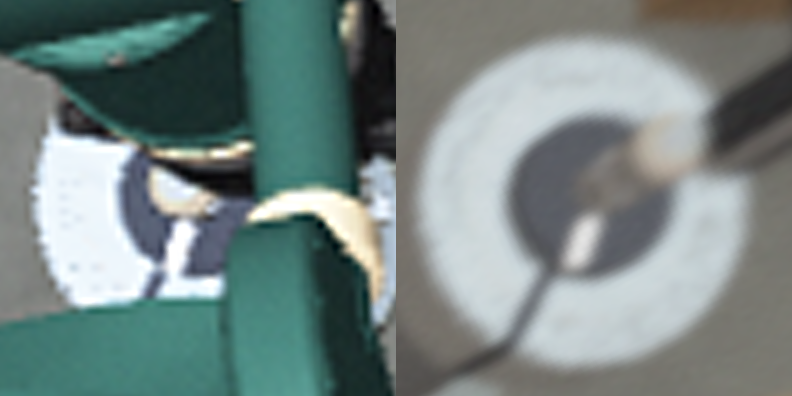

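```bash
python3 - <<'E'
from h import *
ps,_=read_camera("side")
for c in((.5535,.1843),(.5535,.183)):
  print(ang("side",ps,.088,.03,.047,-1,130,195,c),ang("side",ps,.092,.013,.022,1,130,195,c))
p=cv2.imread("pics/top0.png")
# top-camera ring/hub centre by edge fitting, from initial picture
W=world("top",np.load("pics/top0.npy"))[168:262,135:225].reshape(-1,3)
h=cv2.cvtColor(p,cv2.COLOR_BGR2GRAY)[168:262,135:225].ravel()
m=(abs(W[:,2]-.09)<.005)
k=W[m];hull=cv2.convexHull(k[:,:2].astype(np.float32))[:,0]
for pts in(hull,):
    A=np.c_[2*pts,np.ones(len(pts))];s=np.linalg.lstsq(A,(pts**2).sum(1),rcond=None)[0];print("ring fit",s[:2],np.sqrt(s[2]+s[0]**2+s[1]**2))
for c in((.5547,.181),tuple(s[:2])):
  print(c,ang("top",p,.09,.03,.047,-1,240,300,c),ang("top",p,.092,.013,.022,1,130,195,c))
E
```

```text
(np.float64(153.12744843127058), np.float64(82.3), np.float64(10.0)) (np.float64(163.59473878104706), np.float64(81.92500000000001), np.float64(23.0))
(np.float64(151.43105083792992), np.float64(81.64999999999999), np.float64(9.5)) (np.float64(159.55634497059523), np.float64(83.70000000000002), np.float64(22.5))
ring fit [0.55450406 0.18096488] 0.04967797917870907
(0.5547, 0.181) (np.float64(272.4619502391532), np.float64(162.025), np.float64(7.0)) (np.float64(162.36679652574938), np.float64(151.925), np.float64(21.5))
(np.float64(0.554504060536832), np.float64(0.1809648818743061)) (np.float64(272.76290771574133), np.float64(160.85), np.float64(7.5)) (np.float64(162.07698225440146), np.float64(152.10000000000002), np.float64(21.5))
```

Emit:
step_arm([
  {"fingers": 1,"dx": -0.0029,"dy": 0.0012,"dz": 0,"roll": 0},
  {"fingers": 1,"dx": -0.0056,"dy": 0.0024,"dz": 0,"roll": 0},
  {"fingers": 1,"dx": -0.0056,"dy": 0.0024,"dz": 0,"roll": 0},
  {"fingers": 1,"dx": -0.0056,"dy": 0.0024,"dz": -0.02,"roll": 0},
  {"fingers": 1,"dx": -0.0056,"dy": 0.0024,"dz": -0.05,"roll": 0},
  {"fingers": 1,"dx": -0.0056,"dy": 0.05,"dz": -0.08,"roll": 0},
  {"fingers": 1,"dx": -0.0056,"dy": 0.11,"dz": -0.09,"roll": 0},
  {"fingers": 1,"dx": -0.0056,"dy": 0.17,"dz": -0.09,"roll": 0},
])

```text
time: 10.0
tool_pos: [0.5776, 0.3124, 0.1792]
tcp_rot: [0.001, 3.138, 0.003]
wrist_force: [0.8, 0.0, 0.2]
width: -0.001
grip_force: 0.0
```

Emit:
step_arm([
  {"fingers": 1,"dx": 0,"dy": 0.05,"dz": 0,"roll": 0},
  {"fingers": 1,"dx": 0,"dy": 0.1,"dz": 0,"roll": 0},
  {"fingers": 1,"dx": 0,"dy": 0.13,"dz": 0,"roll": 0},
  {"fingers": 1,"dx": 0,"dy": 0.13,"dz": 0,"roll": 0},
])

```text
time: 10.5
tool_pos: [0.5758, 0.4428, 0.1765]
tcp_rot: [0.005, -3.141, -0.001]
wrist_force: [-0.2, -0.9, -0.5]
width: 0.002
grip_force: 0.0
```

```bash
python3 - <<'E'
from h import *
p,d=read_camera("top")
np.save("pics/top5.npy",d);cv2.imwrite("pics/top5.png",p)
c=(.5547,.181)
cv2.imwrite("pics/r5.png",rect("top",p,c,.09,.06,5000))
for c in((.5547,.181),(.5537,.181),(.5547,.180)): print(c,ang("top",p,.09,.03,.047,-1,130,195,c),ang("top",p,.092,.013,.022,1,130,195,c))
E
```

```text
(0.5547, 0.181) (np.float64(158.5644274444179), np.float64(146.39999999999998), np.float64(7.5)) (np.float64(162.38917355585318), np.float64(151.4), np.float64(21.5))
(0.5537, 0.181) (np.float64(158.00215112403808), np.float64(146.2), np.float64(7.5)) (np.float64(161.4749874655655), np.float64(150.425), np.float64(21.5))
(0.5547, 0.18) (np.float64(157.20471902766633), np.float64(147.02499999999998), np.float64(7.5)) (np.float64(159.26995382130116), np.float64(151.725), np.float64(21.5))
```

View pics/r5.png

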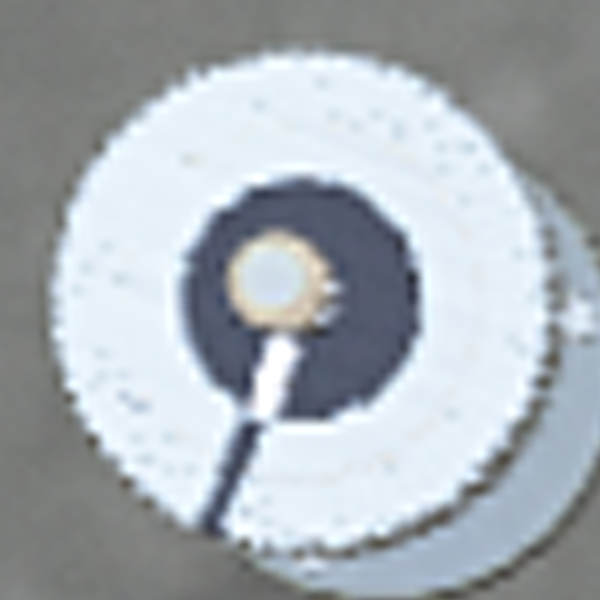

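Emit:
step_arm([
  {"fingers": 1,"dx": 0,"dy": -0.06,"dz": 0,"roll": 0},
  {"fingers": 1,"dx": 0,"dy": -0.12,"dz": 0,"roll": 0},
  {"fingers": 1,"dx": 0,"dy": -0.18,"dz": 0,"roll": 0},
  {"fingers": 1,"dx": 0,"dy": -0.24,"dz": 0,"roll": 0},
  {"fingers": 1,"dx": 0,"dy": -0.2976,"dz": 0,"roll": 0},
  {"fingers": 1,"dx": 0,"dy": -0.2976,"dz": 0.04,"roll": 0},
  {"fingers": 1,"dx": 0,"dy": -0.2976,"dz": 0.075,"roll": 0},
  {"fingers": 1,"dx": 0,"dy": -0.2976,"dz": 0.08,"roll": 0},
])

```text
time: 11.55
tool_pos: [0.5737, 0.1406, 0.0936]
tcp_rot: [-0.003, -3.135, 0.002]
wrist_force: [-0.2, 0.6, -0.3]
width: 0.001
grip_force: 0.0
```

Emit:
step_arm([
  {"fingers": 1,"dx": 0,"dy": 0,"dz": 0.005,"roll": 0},
  {"fingers": 1,"dx": 0,"dy": 0,"dz": 0.01,"roll": 0},
  {"fingers": 1,"dx": 0,"dy": 0,"dz": 0.01,"roll": 0},
  {"fingers": 1,"dx": -0.0018,"dy": 0.0011,"dz": 0.01,"roll": 0},
  {"fingers": 1,"dx": -0.0036,"dy": 0.0023,"dz": 0.01,"roll": 0},
  {"fingers": 1,"dx": -0.0036,"dy": 0.0023,"dz": 0.01,"roll": 0},
])

```text
time: 12.3
tool_pos: [0.5816, 0.1451, 0.0875]
tcp_rot: [-0.001, 3.139, 0.0]
wrist_force: [0.0, -1.9, 6.4]
width: 0.001
grip_force: 2.8
```

```bash
python3 - <<'E'
from h import *
ps,_=read_camera("side")
for c in((.5535,.1843),(.5535,.183)):
  print(ang("side",ps,.088,.03,.047,-1,130,195,c),ang("side",ps,.092,.013,.022,1,130,195,c))
E
```

```text
(np.float64(163.81403375812442), np.float64(80.02499999999999), np.float64(10.5)) (np.float64(163.54743718730538), np.float64(82.15), np.float64(23.0))
(np.float64(161.9869537129481), np.float64(79.42499999999998), np.float64(10.5)) (np.float64(159.51289109708608), np.float64(84.19999999999999), np.float64(22.5))
```

Lift clear and measure.

Emit:
step_arm([
  {"fingers": 1,"dx": 0,"dy": 0,"dz": -0.02,"roll": 0},
  {"fingers": 1,"dx": 0,"dy": 0,"dz": -0.06,"roll": 0},
  {"fingers": 1,"dx": 0,"dy": 0.05,"dz": -0.09,"roll": 0},
  {"fingers": 1,"dx": 0,"dy": 0.11,"dz": -0.09,"roll": 0},
  {"fingers": 1,"dx": 0,"dy": 0.17,"dz": -0.09,"roll": 0},
  {"fingers": 1,"dx": 0,"dy": 0.23,"dz": -0.09,"roll": 0},
  {"fingers": 1,"dx": 0,"dy": 0.29,"dz": -0.09,"roll": 0},
  {"fingers": 1,"dx": 0,"dy": 0.29,"dz": -0.09,"roll": 0},
])

```text
time: 13.35
tool_pos: [0.5791, 0.4399, 0.1767]
tcp_rot: [0.008, -3.142, -0.003]
wrist_force: [-0.9, 0.0, 0.2]
width: -0.001
grip_force: 0.0
```

```bash
python3 - <<'E'
from h import *
p,d=read_camera("top");ps,_=read_camera("side")
q=cv2.imread("pics/top0.png")
cv2.imwrite("pics/fin.png",np.hstack([p[100:330,120:440],q[100:330,120:440]]))
a=rect("top",p,(.5547,.181),.09,.06,3300)
f=cv2.resize(np.hstack([p[130:325,125:435],q[130:325,125:435]]),None,fx=1,fy=1)
cv2.imwrite("pics/fin.png",np.vstack([cv2.copyMakeBorder(a,0,0,0,f.shape[1]-a.shape[1],0),f]))
for c in((.5547,.181),(.5537,.181),(.5547,.180)): print(c,ang("top",p,.09,.03,.047,-1,130,195,c),ang("top",p,.092,.013,.022,1,130,195,c))
E
```

```text
(0.5547, 0.181) (np.float64(162.8385640633091), np.float64(152.275), np.float64(8.0)) (np.float64(162.3802467187362), np.float64(151.70000000000002), np.float64(21.5))
(0.5537, 0.181) (np.float64(162.3798741571007), np.float64(151.7), np.float64(8.0)) (np.float64(161.4660406242999), np.float64(150.75), np.float64(21.5))
(0.5547, 0.18) (np.float64(161.4266513915279), np.float64(151.75), np.float64(8.0)) (np.float64(159.26041299624148), np.float64(151.85), np.float64(21.5))
```

View pics/fin.png

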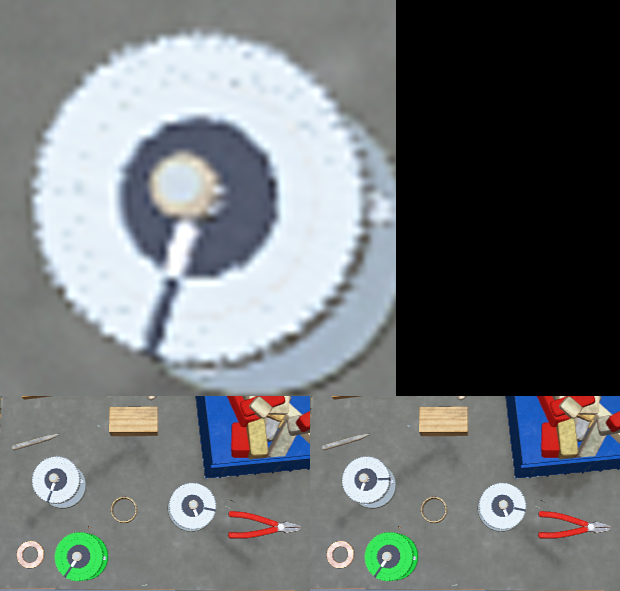

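The dark line, about (172,280) to (152,350) in the enlarged view, continues the white line, (188,222) to (174,275), to within about 1°. The bush, block, pliers, shorter support and green look-alike are where they were in the first picture.

```bash
python3 -c "from workcell import *; print(finish_job())"
```

```text
the job is handed in; nothing more can be done
None
```

I turned the tall support's ring anticlockwise until its dark line met the white hub line for the second time, left the two in line to within about 1° by camera, and handed the job in at about 13.5 s with nothing else moved.

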